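# Edge a finished test cassette out of its bay and lay it in the tray

## Robot

A 6-joint arm with a two-finger parallel gripper is mounted at the origin on the work surface. World frame = base frame: x ahead of the robot, y to its left, z up, the work surface at z = 0. Lengths are in m, angles in rad, forces in N, time in s.
With the tool pointing down it reaches from about 0.35 to 0.925 m from the base axis. Payload 6.4 kg.
Tool frame: the origin (TCP) lies where the fingers leave the gripper's body, on its centre line; the fingertips stand 73 mm ahead of it and the grasp point (between the pads) lies 54 mm ahead of it; z points along the fingers, x is the direction in which the jaws open and shut, and the axes are right-handed (so a half turn about z gives the same grasp; the last joint's range is limited). The gripper opens to 85 mm and grips with 20 to 120 N. Pads are 22 mm wide; open, the fingers measure 114 mm over their backs; the gripper's body (76 mm by 85 mm) begins 54 mm behind the grasp point. The pads swing forward as they close: fully open they stand 13 mm farther back than shut.
Start: joints at [1.022, 0.245, 1.558, -0, 1.339, -0.174], TCP at [0.238, 0.605, 0.304] pointing down, gripper open.
Joint ranges: [-3.13, 3.13], [-1.02, 2.26], [0.13, 2.54], [-0.95, 4.09], [0.21, 2.88], [-2.74, 2.74]. Speed limits (rad/s): [2.57, 2.57, 3.14, 3.14, 3.14, 3.14].

## Interface

Orientations are given as a rotation vector (axis times angle).
In Python, from station import manip, read_camera gives the robot as it stands.
- The arm moves only by the tool drive_tool, never from a script. Its argument "deltas" is one flat list of numbers, 4 for each row, row after row: the shift along the tool's x, y, z in cm, then the turn about the tool's z in degrees. In form: [tx, ty, tz, yaw, tx, ty, tz, yaw, ...]. A call has 1 to 8 rows; each row is the pose to reach, as a shift and turn from the pose commanded when the call began, along the tool's axes at that moment; what a row does not reach only later rows make up. A row lasts 1/8 s, in which the tool goes at most 62.5 mm and 10.7 degrees, less where a joint would pass 70% of its speed; a pose out of reach is approached as far as the arm can. A call with a gripper value outside its range is refused whole. "jaw" is the gripper command: -1 is shut, 1 is fully open, values between are in proportion, set as the call begins (left out, the last holds). The fingers move at their own pace and stop on an object; the grip force is fixed at half the most. Time passes only in rows, so rows that repeat a pose let the fingers close. It gives the time, the measured TCP pose, the force and the opening at its end, in the units of the state.
- manip.sense(): the state, without advancing time (a new reading comes with each control period).
- read_camera(name): name is "side" or "top"; returns a dict with "frame" (420x560x3 uint8, blue, green, red), "z_map" (420x560 float32, m along the optical axis (not along the pixel's ray), 0 where there is no reading), "K" (3x3 intrinsics, pixels), "extrinsics" (4x4, takes a point from camera to world coordinates). Camera axes: x right, y up, looking along -z (the intrinsics and any distortion apply to the point x, -y, -z); pixel columns grow to the right and rows downward; lengths in m; the calibration is good to about 2 mm. A picture is of the moment at which its call begins.
- manip.close_job(): hands the job in, once; it reports no verdict.
The state is a dict: "time_s": time; "q": joint angles; "joint_vel": joint speeds; "joint_torque": joint torques, N m; "eef_pos": TCP position; "ee_rot": TCP orientation; "force": force on the tool from outside, world axes, zero at the start; "wrist_torque": the same for the moment, N m; "width": finger opening in m.
Only numpy, scipy, OpenCV 4.12 (cv2) and the standard library are available. Lean on these libraries where they do the work, as an engineer would, in place of code of your own. Each camera call takes 0.05 s, during which the arm holds its last target. There are 200 camera calls.

## Task

The finished test cassette lies in the railed bay on top of the stand, where it cannot be pinched. Edge it along the bay until about a third of its length hangs out over the open front edge, let go of it there so that it rests by itself, then pinch the overhanging end, lift it clear of the stand and lay it flat, windows up, in the steel tray and let go. Do not drop it, and leave the bottle, carton and tube stand where they are.

Things in the scene. Friction and masses are not known exactly. Their poses are not given: they have to be found in the camera images.
- cassette_mid (a point): Centre (half-way up) of the test cassette, a loose flat white plate 140 x 56 x 8 mm (own x, y, z), 30 to 65 g, five narrow windows and five round wells flush in its upper face. At the start it lies flat in the bay, x along the bay, its near end 10 to 40 mm in from the open front edge. It slides under a light fingertip push and tips off if more than half of it overhangs.
- bay_edge (a point): Middle of the bay's open front edge, at bay floor height, 70 mm above the table. x runs level from this edge back along the bay, y across, z up. The bay is a 60 mm wide channel on top of a fixed grey stand, 260 (x) x 100 (y) x 70 mm, between two aluminium rails 18 mm wide and 10 mm high (2 mm above the cassette's top) that end at the edge. Open space lies in front of it.
- bay_stop (a point): Middle of the bay's closed end, at bay floor height, 250 mm behind the front edge (same axes): the inner face of a fixed stop bar 10 mm high and 10 mm thick. At the start 70 to 100 mm of empty bay floor lie between it and the cassette's far end.
- tray_in (a point): Centre of the inner floor of the fixed steel tray, an open rectangular tray 190 (x) x 250 (y) mm outside, walls 3 mm thick and 22 mm high overall, floor 3 mm above the table. Tray x and y lie along its sides, z up. Stand and tray may be either way round, left or right.
- bottle: Bystander: clear plastic bottle, 60 mm in diameter, 150 mm high, loose; origin at the centre of its underside.
- carton: Bystander: closed cardboard carton 180 x 100 x 70 mm, loose; origin at the centre of its underside.
- tubestand: Bystander: white block 60 x 160 x 35 mm with five capped tubes standing in it, 71 mm high in all, loose; origin at the centre of its underside.

How it is judged:
On the way, in this order (a step that is already met when the one before it is completed fails the run):
1. the cassette overhangs the open front edge by at least 30 mm, lies flat on the bay floor, at rest, and nothing of the robot touches it (x of cassette_mid in the frame of bay_edge between -0.005 and 0.04 m and z of cassette_mid in the frame of bay_edge between 0 and 0.008 m and angle between cassette_mid's own z axis and vertical below 0.06 rad and contact force between cassette and the arm below 0.05 N and contact force between cassette and the fingers below 0.05 N and linear speed of cassette below 0.01 m/s), for 0.2 s.
2. the cassette is held in the fingers, its centre at least 20 mm above the bay floor (contact force between cassette and the fingers above 0.5 N and z of cassette_mid in the frame of bay_edge above 0.02 m), for 0.1 s.
At the end, for the whole second after the job is handed in: The cassette lies at rest inside the tray, flat on the tray floor (centre less than 8 mm above it, tilted less than 0.06 rad), windows up, released (z of cassette_mid in the frame of tray_in below 0.008 m and x of cassette_mid in the frame of tray_in between -0.095 and 0.095 m and y of cassette_mid in the frame of tray_in between -0.125 and 0.125 m and angle between cassette_mid's own z axis and vertical below 0.06 rad and linear speed of cassette below 0.01 m/s); the robot touches nothing.
It fails at once if the cassette is dropped (it moves faster than 0.5 m/s with nothing of the robot touching it: a fall of more than about 13 mm) (linear speed of cassette above 0.5 m/s and contact force between cassette and the fingers below 0.01 N and contact force between cassette and the arm below 0.01 N).
It fails at once if the cassette falls or is put onto the table (contact force between cassette and table above 0.05 N).
It fails at once if the bottle, carton or tube stand is moved by more than 30 mm or tipped (distance of any of bottle, carton, tubestand from where it was at the start of the episode above 0.03 m or angle between any of bottle, carton, tubestand's own z axis and vertical above 0.3 rad).
It also fails if it takes over 51 s, if anything falls off the work surface, if the arm or the gripper's body presses on something with over 40 N, if the wrist force passes 120 N, or if a joint passes its speed limit or range.

## Working session

There is one attempt and no reset: what is moved stays moved. The work goes in short steps, Python scripts to look and compute and a tool call to move; the robot and the scene stay as the last step left them, time stands still between calls to the robot, and variables do not carry over. Pictures are saved under pics/ and viewed, about 8 in all and at most 12, crops included, and the job is handed in when it is done.

Besides the shell and the picture viewer there is one more tool, called as name(argument=value, ...) on one line, values as JSON. drive_tool: Moves the arm, as the interface text tells. Its arguments: {"type":"object","properties":{"deltas":{"type":"array"},"jaw":{"type":"number"}},"required":["deltas"]}

```bash
mkdir -p pics; cat > h.py <<'E'
import numpy as np, cv2
from station import manip, read_camera
def snap(n,tag):
    c=read_camera(n); cv2.imwrite(f'pics/{tag}.png',c['frame']); np.savez(f'pics/{tag}.npz',**c); return c
def world(c,u,v,z=None):
    K=c['K'];E=c['extrinsics']
    r=np.array([(u-K[0,2])/K[0,0],-(v-K[1,2])/K[1,1],-1.0])
    d=E[:3,:3]@r;o=E[:3,3]
    if z is None: return o+d*c['z_map'][int(round(v)),int(round(u))]
    return o+d*(z-o[2])/d[2]
E
python3 - <<'E'
from h import *
a=snap('top','top0');b=snap('side','side0')
print(a['K'],a['extrinsics'],b['extrinsics']);print(manip.sense())
E
```

```text
[[517.88250752   0.         285.8347403 ]
 [  0.         517.88250752 214.19484237]
 [  0.           0.           1.        ]] [[-2.16141460e-03  9.75619381e-01 -2.19458771e-01  3.00414774e-01]
 [-9.99992013e-01 -2.84653044e-03 -2.80568838e-03 -1.40746070e-03]
 [-3.36198004e-03  2.19450954e-01  9.75617741e-01  1.63653272e+00]
 [ 0.00000000e+00  0.00000000e+00  0.00000000e+00  1.00000000e+00]] [[-0.9866758   0.11408694 -0.11599587  0.38182397]
 [-0.16268478 -0.70114411  0.69421222  1.41960848]
 [-0.00212927  0.70383316  0.71036213  1.53544438]
 [ 0.          0.          0.          1.        ]]
{'time_s': 0.1, 'q': array([ 1.02196544e+00,  2.45742470e-01,  1.55891952e+00, -1.11446932e-05,
        1.33869711e+00, -1.74099821e-01]), 'joint_vel': array([-6.15536434e-04, -9.03728001e-05, -3.95701333e-03,  7.53557673e-04,
       -9.99195949e-04,  3.85780852e-04]), 'joint_torque': array([-4.14831629e-04, -4.30663598e+01, -3.27132690e+01, -1.76531626e-04,
        2.75162209e-03,  1.59905062e-05]), 'eef_pos': array([0.23770644, 0.60456136, 0.3028768 ]), 'ee_rot': array([ 2.59574136e+00,  1.76836020e+00, -2.52150467e-03]), 'force': array([ 0.34355961,  0.52329743, -0.59454127]), 'wrist_torque': array([-0.05304195, -0.06223862, -0.01759334]), 'width': 0.08530736850537486}
```

View pics/top0.png

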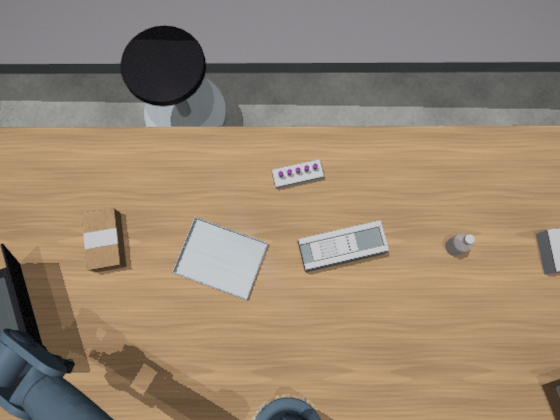

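View pics/side0.png

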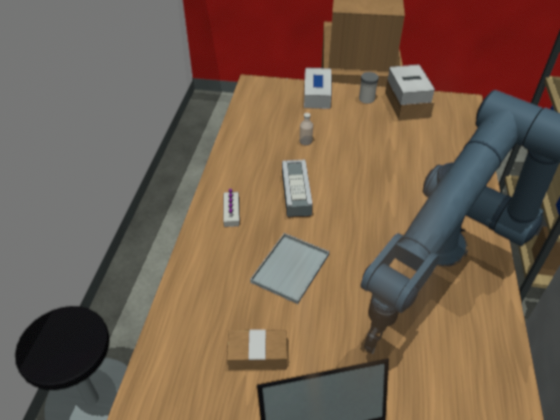

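The top view shows the stand around (343,246), with the cassette at about x=313–357. The longer empty stretch of bay is on the right, so the open front faces left, toward the tray at (221,258). I'll enlarge these for measurement.

```bash
python3 - <<'E'
import cv2
i=cv2.imread('pics/top0.png')
cv2.imwrite('pics/c1.png',cv2.resize(i[215:275,292:392],None,fx=8,fy=8,interpolation=cv2.INTER_CUBIC))
cv2.imwrite('pics/c2.png',cv2.resize(i[210:305,165:275],None,fx=6,fy=6,interpolation=cv2.INTER_CUBIC))
E
```

```text
(no output)
```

View pics/c1.png

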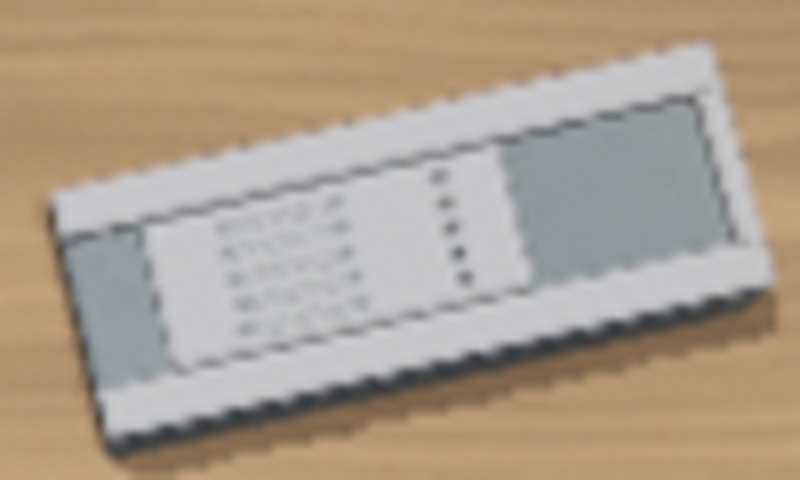

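The crop shows the rail corners at (50,195), (103,438), (773,285) and (710,42). The cassette's front end runs (143,230)–(178,368) and its rear end (500,142)–(530,288). The open front is on the left.

```bash
python3 - <<'E'
from h import *
c=np.load('pics/top0.npz')
f=lambda x,y,z:world(c,(x+.5)/8-.5+292,(y+.5)/8-.5+215,z)
P=[f(50,195,.08),f(103,438,.08),f(773,285,.08),f(710,42,.08)]
C=[f(143,230,.078),f(178,368,.078),f(530,288,.078),f(500,142,.078)]
for p in P+C: print(p.round(4))
d=lambda a,b:np.linalg.norm(a-b).round(4)
print('stand',d(P[0],P[1]),d(P[1],P[2]),d(P[2],P[3]),d(P[3],P[0]))
print('cass',d(C[0],C[1]),d(C[1],C[2]),d(C[2],C[3]),d(C[3],C[0]))
ax=(P[2]+P[3]-P[0]-P[1]);ax/=np.linalg.norm(ax)
ctr=sum(P)/4; edge=ctr-ax*.13
print('axis',ax,np.degrees(np.arctan2(ax[1],ax[0])),'ctr',ctr,'edge',edge, 'midfront',(P[0]+P[1])/2)
cc=sum(C)/4; print('cass ctr',cc,(cc-edge)@ax, [((p-edge)@ax).round(4) for p in C])
T=[world(c,u,v,.022) for u,v in [(195.5,219),(268.5,243),(247.5,298),(174.5,271.5)]]
t=sum(T)/4;print('tray',t,[d(T[i],T[(i+1)%4]) for i in range(4)]); e=T[1]+T[2]-T[0]-T[3];print('long ang',np.degrees(np.arctan2(e[1],e[0])))
for n,(u,v) in dict(tube=(298,174),carton=(103,240),bottle=(461,245)).items():print(n,world(c,u,v))
from scipy.spatial.transform import Rotation as R
print(R.from_rotvec(manip.sense()['ee_rot']).as_matrix().round(3))
E
```

```text
[ 0.5731 -0.0333  0.08  ]
[ 0.4804 -0.0525  0.08  ]
[ 0.5378 -0.3069  0.08  ]
[ 0.632  -0.2871  0.08  ]
[ 0.5599 -0.0686  0.078 ]
[ 0.5071 -0.0812  0.078 ]
[ 0.5372 -0.2152  0.078 ]
[ 0.5936 -0.2055  0.078 ]
stand 0.0947 0.2608 0.0963 0.2605
cass 0.0543 0.1373 0.0572 0.141
axis [ 0.2229856  -0.97482174  0.        ] -77.11554730877431 ctr [ 0.55585192 -0.16994989  0.08      ] edge [ 0.52686379 -0.04322307  0.08      ] midfront [ 0.52678934 -0.0428976   0.08      ]
cass ctr [ 0.54943798 -0.14262188  0.078     ] 0.1019298430183581 [np.float64(0.0321), np.float64(0.0326), np.float64(0.1699), np.float64(0.1731)]
tray [0.5249117  0.20567514 0.022     ] [np.float64(0.2461), np.float64(0.183), np.float64(0.2433), np.float64(0.1776)]
long ang -109.14153706183566
tube [ 0.79263517 -0.03627379  0.03766161]
carton [0.57199773 0.56196893 0.07711957]
bottle [ 0.54850427 -0.51899323  0.10841404]
[[ 0.366  0.931 -0.001]
 [ 0.931 -0.366 -0.002]
 [-0.002 -0.    -1.   ]]
```

The front edge is at (0.527,-0.043) and the bay axis is at -77°. The cassette centre is 102 mm in, and its rear end 172 mm. I'll drive above the empty stretch of bay with the jaws shut and the jaw axis across the bay.

drive_tool(deltas=[-67.2,62.5,0,55.6,-67.2,62.5,0,55.6,-67.2,62.5,0,55.6,-67.2,62.5,0,55.6,-67.2,62.5,0,55.6,-67.2,62.5,0,55.6,-67.2,62.5,0,55.6,-67.2,62.5,0,55.6], jaw=-1)

```text
time_s: 1.1
eef_pos: [0.4209, 0.1376, 0.3037]
ee_rot: [-3.122, -0.354, -0.0]
force: [1.1, -0.2, 0.8]
width: 0.0001
```

```bash
cat >> h.py <<'E'
from scipy.spatial.transform import Rotation as R
Eg=np.array([.5268,-.0432]); ax=np.array([.223,-.9748])
def go(s,z,ang=12.9,xy=None,cur=None):
    st=manip.sense(); M=R.from_rotvec(st['ee_rot']).as_matrix(); p=st['eef_pos']
    t=np.array([*(Eg+ax*s if xy is None else xy),z]); d=M.T@(t-p)*100
    a=np.degrees(np.arctan2(M[1,0],M[0,0])); y=(a-ang+180)%360-180
    print('t',st['time_s'],'s,lat',((p[:2]-Eg)@ax).round(4),((p[:2]-Eg)@[ax[1],-ax[0]]).round(4),'z',p[2].round(4),'ang',a.round(2),'F',st['force'].round(2),'w',st['width'],'-> delta',d.round(2),y.round(2))
E
python3 -c "
from h import *
go(.211,.30)"
```

```text
t 1.1 s,lat -0.1999 0.0629 z 0.3037 ang 12.93 F [ 1.08 -0.17  0.81] w 8.721555392985405e-05 -> delta [ 6.26 41.09  0.37] 0.03
```

drive_tool(deltas=[6.2,41,0,0,6.2,41,0,0,6.2,41,0,0,6.2,41,0,0,6.2,41,0,0,6.2,41,0,0,6.2,41,0,0,6.2,41,0,0])

```text
time_s: 2.1
eef_pos: [0.573, -0.2486, 0.303]
ee_rot: [-3.122, -0.349, 0.002]
force: [0.1, 0.2, -0.3]
width: -0.0003
```

```bash
python3 -c "
from h import *
go(.211,.146)"
```

```text
t 2.1 s,lat 0.2105 0.0008 z 0.303 ang 12.75 F [ 0.07  0.23 -0.31] w -0.0002563755858705595 -> delta [ 0.09  0.06 15.7 ] -0.15
```

drive_tool(deltas=[0,0,6,0,0,0,11,0,0,0,13.5,0,0,0,14.5,0,0,0,15.2,0,0,0,15.6,0,0,0,15.6,0,0,0,15.6,0])

```text
time_s: 3.1
eef_pos: [0.5733, -0.2465, 0.1487]
ee_rot: [3.121, 0.353, 0.002]
force: [-0.7, -0.0, -0.6]
width: -0.0
```

```bash
python3 - <<'E'
from h import *
go(.185,.146)
c=snap('side','s1'); cv2.imwrite('pics/s1c.png',cv2.resize(c['frame'][130:250,240:360],None,fx=5,fy=5,interpolation=cv2.INTER_CUBIC))
E
```

```text
t 3.1 s,lat 0.2085 0.0 z 0.1487 ang 12.92 F [-0.72 -0.01 -0.55] w -4.6931578795735544e-05 -> delta [ 0.   -2.35  0.27] 0.02
```

View pics/s1c.png

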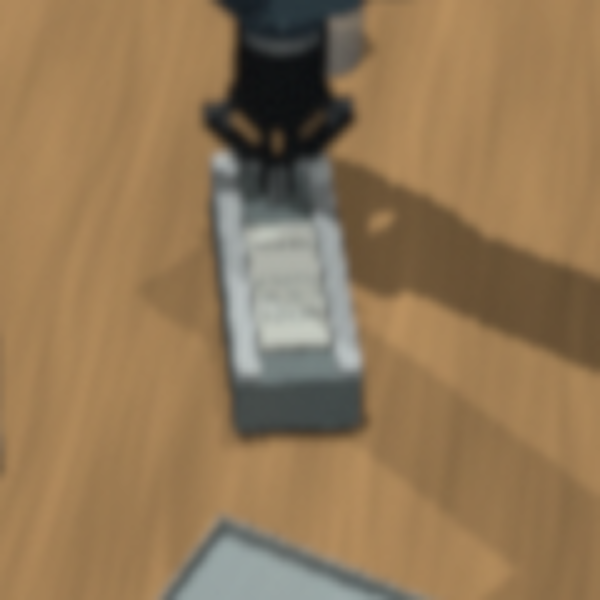

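The shut fingertips are in the bay behind the cassette at about (270,190), and the cassette is still seated. I'll lower 2 mm and push gently toward the edge.

drive_tool(deltas=[0,0,0.25,0,0,-1,0.25,0,0,-1.8,0.25,0,0,-2.5,0.25,0,0,-3.2,0.25,0,0,-4,0.25,0,0,-4.8,0.25,0,0,-5.6,0.25,0])

```text
time_s: 4.15
eef_pos: [0.5603, -0.1911, 0.1454]
ee_rot: [3.121, 0.354, 0.0]
force: [0.3, -0.1, -0.6]
width: -0.0001
```

drive_tool(deltas=[0,-0.7,0,0,0,-1.2,0,0,0,-1.7,0,0,0,-2.1,0,0,0,-2.3,0,0,0,-2.3,0,0])

```text
time_s: 4.9
eef_pos: [0.5552, -0.1691, 0.1453]
ee_rot: [-3.121, -0.354, 0.0]
force: [-0.3, -0.4, 0.3]
width: 0.0001
```

```bash
python3 - <<'E'
from h import *
go(.1,.146)
c=snap('top','t2'); cv2.imwrite('pics/t2c.png',cv2.resize(c['frame'][215:275,282:382],None,fx=8,fy=8,interpolation=cv2.INTER_CUBIC))
E
```

```text
t 4.9 s,lat 0.1291 0.0004 z 0.1453 ang 12.93 F [-0.3  -0.43  0.25] w 6.167344928274731e-05 -> delta [ 0.04 -2.91 -0.07] 0.03
```

View pics/t2c.png

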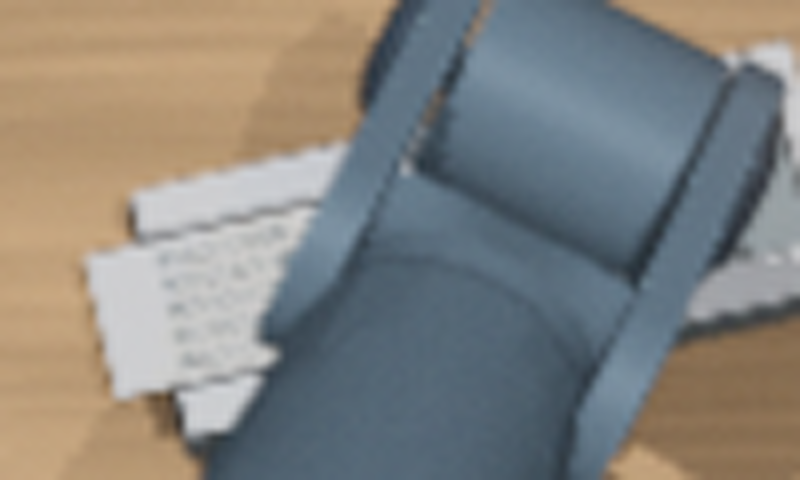

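The cassette now sticks out past the edge, with its front corners at (85,257) and (118,397). The left rail end is at (130,200).

```bash
python3 - <<'E'
from h import *
c=np.load('pics/t2.npz')
for x,y in [(85,257),(118,397)]:
    p=world(c,(x+.5)/8-.5+282,(y+.5)/8-.5+215,.078)[:2]; print(((p-Eg)@ax).round(4),((p-Eg)@[ax[1],-ax[0]]).round(4))
for x,y in [(128,200),(182,437)]:
    p=world(c,(x+.5)/8-.5+282,(y+.5)/8-.5+215,.08)[:2]; print(((p-Eg)@ax).round(4),((p-Eg)@[ax[1],-ax[0]]).round(4))
E
```

```text
-0.0214 -0.0283
-0.0214 0.0265
-0.0005 -0.0457
-0.0015 0.0468
```

drive_tool(deltas=[0,-0.5,0,0,0,-1.1,0,0,0,-1.7,0,0,0,-2.2,0,0,0,-2.6,0,0,0,-2.9,0,0,0,-3.0,0,0,0,-3.0,0,0])

```text
time_s: 5.95
eef_pos: [0.5485, -0.1399, 0.1454]
ee_rot: [-3.122, -0.354, 0.0]
force: [0.3, -0.1, 0.5]
width: 0.0001
```

drive_tool(deltas=[0,0.5,0,0,0,1.2,0,0,0,1.2,-5,0,0,1.2,-10,0,0,1.2,-13,0,0,1.2,-13,0])

```text
time_s: 6.7
eef_pos: [0.5526, -0.1528, 0.2786]
ee_rot: [3.118, 0.353, 0.008]
force: [0.5, 0.2, -0.7]
width: -0.0004
```

drive_tool(deltas=[0,-6,0,0,0,-12,0,0,0,-13.3,0,0,0,-13.3,0,0,0,-13.3,0,0], jaw=1)

```text
time_s: 7.32
eef_pos: [0.5217, -0.0231, 0.2749]
ee_rot: [3.122, 0.352, -0.001]
force: [0.5, 0.1, 0.9]
width: 0.0854
```

```bash
python3 - <<'E'
from h import *
go(-.02,.14)
c=snap('side','s3'); cv2.imwrite('pics/s3c.png',cv2.resize(c['frame'][130:250,240:360],None,fx=5,fy=5,interpolation=cv2.INTER_CUBIC))
E
```

```text
t 7.325 s,lat -0.0207 0.0005 z 0.2749 ang 12.86 F [0.53 0.08 0.93] w 0.08536637931493105 -> delta [ 0.05  0.07 13.49] -0.04
```

View pics/s3c.png

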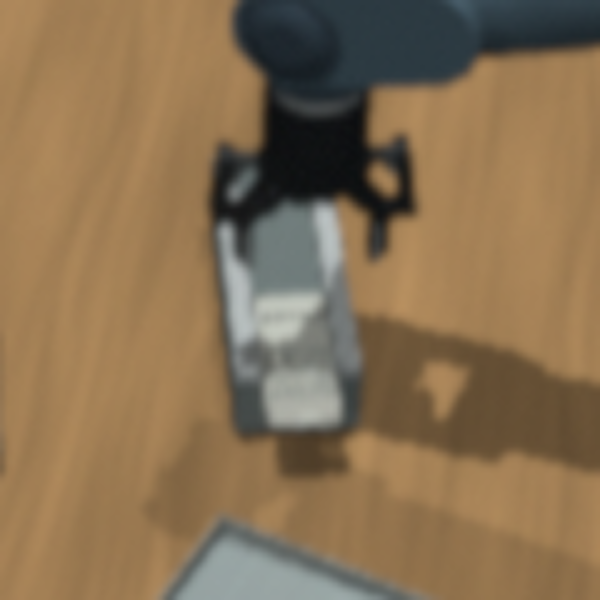

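The cassette rests flat by itself, overhanging the front edge. Its front corners are at about (270,427) and (342,425), and its rear corners at (258,297) and (322,292). The open gripper hovers above it.

```bash
python3 - <<'E'
from h import *
c=np.load('pics/s3.npz')
for x,y in [(270,427),(342,425),(258,297),(322,292)]:
    p=world(c,(x+.5)/5-.5+240,(y+.5)/5-.5+130,.077)[:2]; print(((p-Eg)@ax).round(4),((p-Eg)@[ax[1],-ax[0]]).round(4))
E
```

```text
-0.0569 -0.0259
-0.0583 0.0285
0.0863 -0.0228
0.0888 0.0283
```

drive_tool(deltas=[0,0,5,0,0,0,10,0,0,0,12.5,0,0,0,13.3,0,0,0,13.7,0,0,0,13.7,0,0,0,13.7,0])

```text
time_s: 8.25
eef_pos: [0.5222, -0.0223, 0.1396]
ee_rot: [3.121, 0.354, 0.003]
force: [-0.3, -1.3, -0.1]
width: 0.0855
```

```bash
python3 - <<'E'
from h import *
go(-.02,.137)
E
```

```text
t 8.25 s,lat -0.0214 -0.0002 z 0.1396 ang 12.93 F [-0.29 -1.31 -0.08] w 0.08552546514741315 -> delta [-0.02  0.14  0.26] 0.03
```

drive_tool(deltas=[0,0.2,0.15,0,0,0.2,0.15,0,0,0.2,0.15,0])

```text
time_s: 8.62
eef_pos: [0.522, -0.024, 0.137]
ee_rot: [3.122, 0.354, 0.0]
force: [0.1, 0.6, -0.4]
width: 0.0854
```

drive_tool(deltas=[0,0,0,0,0,0,0,0,0,0,0,0,0,0,0,0,0,0,0,0,0,0,0,0], jaw=-1)

```text
time_s: 9.38
eef_pos: [0.5221, -0.024, 0.1373]
ee_rot: [3.122, 0.354, 0.0]
force: [-2.6, 0.5, 6.3]
width: 0.0542
```

```bash
python3 - <<'E'
from h import *
go(-.02,.137)
c=snap('side','s4'); cv2.imwrite('pics/s4c.png',cv2.resize(c['frame'][150:250,250:350],None,fx=6,fy=6,interpolation=cv2.INTER_CUBIC))
E
```

```text
t 9.375 s,lat -0.0198 0.0003 z 0.1373 ang 12.92 F [-2.59  0.49  6.32] w 0.05416536844312275 -> delta [ 0.03 -0.02  0.03] 0.02
```

View pics/s4c.png

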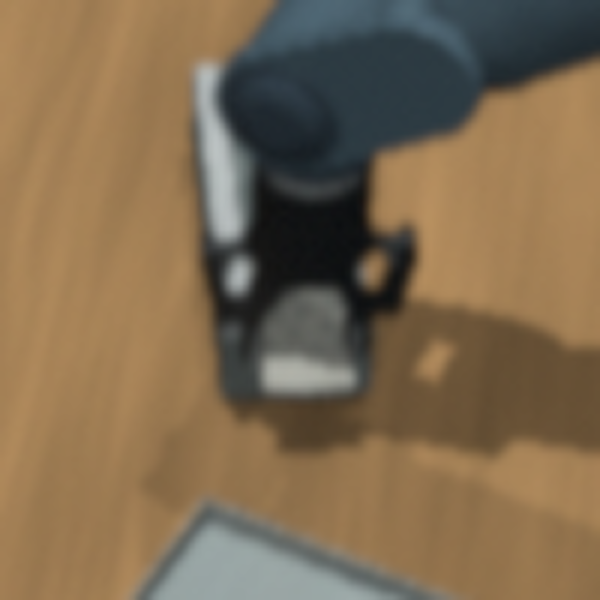

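The fingers have closed on both sides of the overhanging end (opening 54 mm). I'll lift a little and check.

drive_tool(deltas=[0,0,-0.2,0,0,0,-0.4,0,0,0,-0.6,0,0,0,-0.8,0,0,0,-0.8,0,0,0,-0.8,0])

```text
time_s: 10.18
eef_pos: [0.5219, -0.024, 0.1449]
ee_rot: [-3.122, -0.354, 0.0]
force: [0.0, -0.1, -0.6]
width: 0.0539
```

```bash
python3 - <<'E'
from h import *
go(-.02,.137)
c=snap('side','s5'); d=snap('top','t5')
i=np.hstack([cv2.resize(c['frame'][160:240,260:340],None,fx=5,fy=5,interpolation=cv2.INTER_CUBIC),cv2.resize(d['frame'][210:290,280:360],None,fx=5,fy=5,interpolation=cv2.INTER_CUBIC)])
cv2.imwrite('pics/s5c.png',i)
E
```

```text
t 10.175 s,lat -0.0198 0.0005 z 0.1449 ang 12.92 F [ 0.03 -0.05 -0.57] w 0.05392671105255888 -> delta [ 0.05 -0.02  0.79] 0.02
```

View pics/s5c.png

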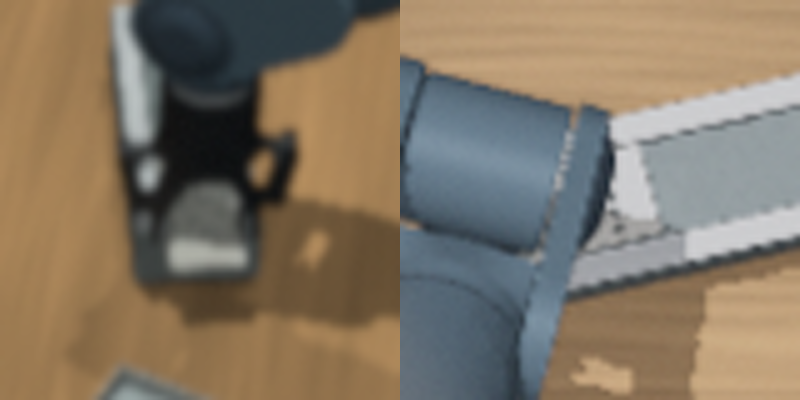

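```bash
python3 - <<'E'
from h import *
c=np.load('pics/t5.npz');d=np.load('pics/s5.npz')
for u,v in [(326,247),(328,250),(325,241),(340,247)]: p=world(c,u,v);print(p.round(4),((p[:2]-Eg)@ax).round(3))
for u,v in [(301,211),(298,212),(306,211)]: p=world(d,u,v);print(p.round(4),((p[:2]-Eg)@ax).round(3))
E
```

```text
[ 0.547  -0.1182  0.0865] 0.078
[ 0.5373 -0.1237  0.0906] 0.081
[ 0.5664 -0.1159  0.0806] 0.08
[ 0.5491 -0.1619  0.0727] 0.121
[0.5136 0.0028 0.0874] -0.048
[0.5242 0.0081 0.0857] -0.051
[ 0.495  -0.0016  0.0861] -0.048
```

It is held level, with the top at 0.0865 at both ends and the force reading matching its weight. Next I lift it clear, carry it to the tray and turn it along the tray's long side.

drive_tool(deltas=[0,0,-1,0,0,0,-2.5,0,0,0,-4.5,0,0,0,-6.5,0,0,0,-8,0,0,0,-8.5,0,0,0,-8.5,0])

```text
time_s: 11.15
eef_pos: [0.5219, -0.024, 0.2301]
ee_rot: [3.122, 0.354, 0.0]
force: [0.3, -0.0, -0.1]
width: 0.0541
```

drive_tool(deltas=[0.3,-1,0,2,0.9,-3,0,5,1.6,-5.5,0,8,2.4,-8.5,0,12,3.2,-11.5,0,16,4,-14,0,20,4.8,-16.5,0,24,5.5,-19,0,27])

```text
time_s: 12.15
eef_pos: [0.5326, 0.1743, 0.2287]
ee_rot: [3.117, -0.388, -0.003]
force: [-0.3, -0.5, -0.7]
width: 0.0544
```

```bash
python3 - <<'E'
from h import *
go(0,.235,-19.1,(.5375,.2416))
E
```

```text
t 12.15 s,lat -0.2108 -0.0541 z 0.2287 ang -14.18 F [-0.29 -0.49 -0.67] w 0.05441574057251964 -> delta [-1.17 -6.64 -0.63] 4.92
```

drive_tool(deltas=[-0.4,-2.3,0,2,-0.8,-4.5,0,4,-1.1,-6,0,4.9,-1.2,-6.6,0,4.9,-1.2,-6.6,0,4.9,-1.2,-6.6,0,4.9])

```text
time_s: 12.9
eef_pos: [0.5374, 0.2399, 0.2296]
ee_rot: [3.098, -0.518, -0.001]
force: [-0.9, 0.0, -0.6]
width: 0.054
```

drive_tool(deltas=[0,0,2,0,0,0,5,0,0,0,8,0,0,0,11,0,0,0,13,0,0,0,14,0,0,0,14,0,0,0,14,0])

```text
time_s: 13.9
eef_pos: [0.5383, 0.2406, 0.0911]
ee_rot: [-3.098, 0.518, -0.003]
force: [0.0, 0.5, -0.5]
width: 0.0544
```

```bash
python3 - <<'E'
from h import *
go(0,.073,-19.1,(.5375,.2416))
c=snap('side','s6'); d=snap('top','t6')
i=np.hstack([cv2.resize(c['frame'][220:310,240:340],None,fx=4,fy=4,interpolation=cv2.INTER_CUBIC),cv2.resize(d['frame'][210:300,170:270],None,fx=4,fy=4,interpolation=cv2.INTER_CUBIC)])
cv2.imwrite('pics/s6c.png',i)
E
```

```text
t 13.9 s,lat -0.2741 -0.0745 z 0.0911 ang -18.97 F [ 0.05  0.52 -0.47] w 0.05438329088695978 -> delta [-0.11 -0.06  1.81] 0.13
```

View pics/s6c.png

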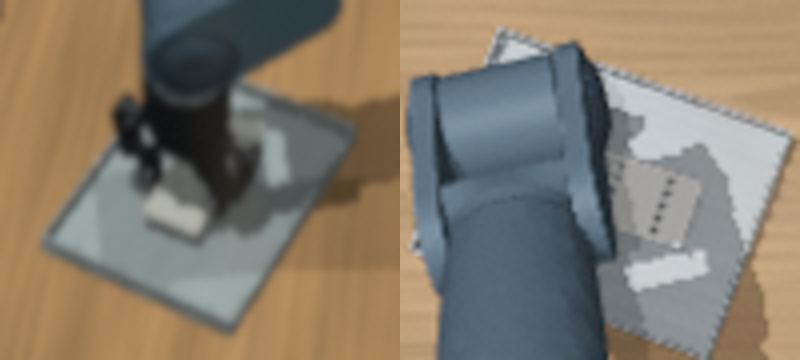

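The cassette is inside the tray outline with windows up; in the top view its far end is around (660,200). Its underside should be about 22 mm above the tray floor. I'll lower until it touches.

drive_tool(deltas=[0,0,0.6,0,0,0,1.2,0,0,0,1.6,0,0,0,1.8,0,0,0,1.9,0,0,0,1.9,0,0,0,1.9,0])

```text
time_s: 14.88
eef_pos: [0.5372, 0.2404, 0.072]
ee_rot: [3.098, -0.517, -0.003]
force: [-6.7, -2.2, 10.5]
width: 0.0541
```

drive_tool(deltas=[0,0,0.1,0,0,0,0.1,0,0,0,0.1,0])

```text
time_s: 15.25
eef_pos: [0.5373, 0.2404, 0.0719]
ee_rot: [3.097, -0.517, -0.003]
force: [-9.9, -3.4, 17.7]
width: 0.054
```

drive_tool(deltas=[0,0,0.1,0,0,0,0.1,0,0,0,0.1,0])

```text
time_s: 15.62
eef_pos: [0.5374, 0.2404, 0.0719]
ee_rot: [3.097, -0.517, -0.004]
force: [-13.3, -4.1, 25.2]
width: 0.054
```

Contact is at TCP z=0.072. I'll ease the pressure and release.

drive_tool(deltas=[0,0,-0.2,0,0,0,-0.25,0,0,0,-0.25,0])

```text
time_s: 16.0
eef_pos: [0.5379, 0.2406, 0.072]
ee_rot: [-3.098, 0.518, -0.001]
force: [-1.5, 0.6, 6.6]
width: 0.0538
```

drive_tool(deltas=[0,0,0,0,0,0,0,0,0,0,0,0,0,0,0,0,0,0,0,0,0,0,0,0], jaw=0.85)

```text
time_s: 16.75
eef_pos: [0.5375, 0.2404, 0.0714]
ee_rot: [3.099, -0.518, 0.0]
force: [-0.3, -0.1, -1.1]
width: 0.0794
```

drive_tool(deltas=[0,0,-1,0,0,0,-3,0,0,0,-7,0,0,0,-12,0,0,0,-17,0,0,0,-20,0,0,0,-20,0])

```text
time_s: 17.62
eef_pos: [0.5389, 0.2408, 0.2763]
ee_rot: [-3.095, 0.517, -0.012]
force: [-0.8, 0.5, 0.1]
width: 0.0793
```

drive_tool(deltas=[0,-6,0,0,0,-12,0,0,0,-18,0,0,0,-22,0,0,0,-22,0,0,0,-22,0,0])

```text
time_s: 18.38
eef_pos: [0.6085, 0.4477, 0.2701]
ee_rot: [3.097, -0.518, -0.003]
force: [0.1, -0.3, 0.6]
width: 0.079
```

```bash
python3 - <<'E'
from h import *
go(0,.073)
d=snap('top','t7'); c=snap('side','s7')
i=np.hstack([cv2.resize(c['frame'][220:310,240:340],None,fx=4,fy=4,interpolation=cv2.INTER_CUBIC),cv2.resize(d['frame'][210:300,170:270],None,fx=4,fy=4,interpolation=cv2.INTER_CUBIC)])
cv2.imwrite('pics/s7c.png',i)
E
```

```text
t 18.375 s,lat -0.4604 -0.1891 z 0.2701 ang -18.98 F [ 0.14 -0.34  0.57] w 0.0790345840884255 -> delta [ 8.27 49.04 19.79] -31.88
```

View pics/s7c.png

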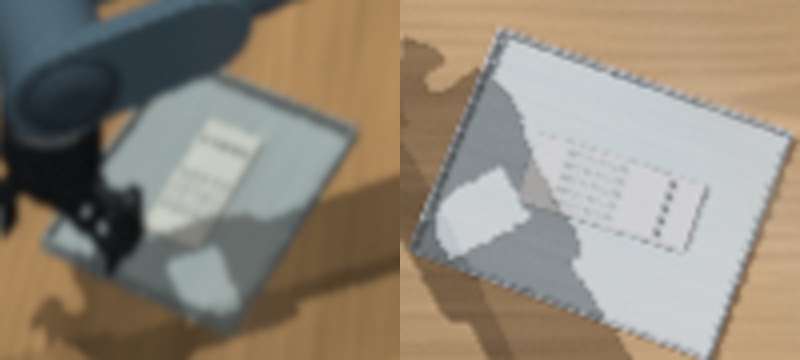

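The cassette lies in the middle of the tray with windows up, corners at about (537,133) and (690,250) in the top view. The gripper is clear.

```bash
python3 - <<'E'
from h import *
c=np.load('pics/t7.npz')
for x,y in [(150,160),(170,45+135),(260,190),(288,235)]: print(world(c,170+x/4,210+y/4).round(4))
a=np.load('pics/top0.npz')
for u,v in [(298,174),(103,240),(461,245)]: print(np.abs(world(a,u,v)-world(c,u,v)).max().round(4))
manip.close_job()
E
```

```text
[0.5498 0.2511 0.0155]
[0.5353 0.2364 0.0051]
[0.5264 0.1642 0.0103]
[0.4913 0.1419 0.0059]
0.001
0.4492
0.0105
the job is handed in; nothing more can be done
```

The job is handed in. The cassette lies near the middle of the steel tray, windows up and released, at about 18 s of the 51 s allowed. I don't have the verdict, since handing in reports none.

I pushed it along the bay with the shut fingertips until it overhung the edge by about 50–57 mm. I let go there, pinched the overhanging end across its width, lifted it level, and lowered it into the tray until it touched before opening the jaws.

**Last checks**
- **Cassette:** the final pictures show it lying flat, with the gripper well clear. Top-view depth put two points on the cassette at 10 and 16 mm high. The expected top face is 11 mm, so this agrees only to within the depth noise. The tilt was not measured more finely.
- **Tube stand:** its depth point was unchanged to 1 mm.
- **Bottle:** its point differed by 10 mm. I put that down to depth noise on clear plastic, because the arm was never near it.
- **Carton:** this check failed, with a 0.45 m difference. The arm is most likely in front of that pixel, so I have no measurement of the carton after the job. My estimate is that the fingertips passed over that side about 0.2 m up, clear of its 70 mm height, and no unexpected forces showed.

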